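# Balance the centrifuge rotor

## Task

Balance the loaded centrifuge rotor before its run: rearrange the six capped tubes so that each tube stands straight across the rotor from the other tube of its own kind, all six upright and fully down in their cups. Every cup is taken, so use the empty tube rack beside the centrifuge to park a tube on the way; do not knock over or push away the sample bottle standing behind.

Things in the scene. Friction and masses are not known exactly. Their poses are not given: they have to be found in the camera images.
- mid_a_mid (a point): centre of one of the two middle-sized capped tubes (twins are alike): white, 17 mm thick, 100 mm long overall, tapering over the last 16 mm to a 7 mm foot; at its top a ribbed black medium cap, 25 mm across and 22 mm tall with bevelled top, to be gripped from above. The point is on the axis half-way up, 50 mm above the foot and below the top; z runs up to the cap.
- mid_b_mid (a point): centre of one of the two middle-sized capped tubes (twins are alike): white, 17 mm thick, 100 mm long overall, tapering over the last 16 mm to a 7 mm foot; at its top a ribbed black medium cap, 25 mm across and 22 mm tall with bevelled top, to be gripped from above. The point is on the axis half-way up, 50 mm above the foot and below the top; z runs up to the cap.
- short_a_mid (a point): centre of one of the two short capped tubes (twins are alike): white, 17 mm thick, 84 mm long overall, tapering over the last 16 mm to a 7 mm foot; at its top a ribbed black wide flat cap, 34 mm across and 14 mm tall, to be gripped from above. The point is on the axis half-way up, 42 mm above the foot and below the top; z runs up to the cap.
- short_b_mid (a point): centre of one of the two short capped tubes (twins are alike): white, 17 mm thick, 84 mm long overall, tapering over the last 16 mm to a 7 mm foot; at its top a ribbed black wide flat cap, 34 mm across and 14 mm tall, to be gripped from above. The point is on the axis half-way up, 42 mm above the foot and below the top; z runs up to the cap.
- tall_a_mid (a point): centre of one of the two tall capped tubes (twins are alike): white, 17 mm thick, 116 mm long overall, tapering over the last 16 mm to a 7 mm foot; at its top a ribbed black slim cap, 18 mm across and 28 mm tall, hardly wider than the tube, to be gripped from above. The point is on the axis half-way up, 58 mm above the foot and below the top; z runs up to the cap.
- tall_b_mid (a point): centre of one of the two tall capped tubes (twins are alike): white, 17 mm thick, 116 mm long overall, tapering over the last 16 mm to a 7 mm foot; at its top a ribbed black slim cap, 18 mm across and 28 mm tall, hardly wider than the tube, to be gripped from above. The point is on the axis half-way up, 58 mm above the foot and below the top; z runs up to the cap.
- rotor: six-place rotor, locked. Origin on its upright axis, level with the cups' undersides. Six upright cups on a 68 mm radius, the first along its x axis, then every 60 degrees (opposite cups 136 mm apart). Cup: 20 mm wide inside, flared to 29 mm at the mouth; inner floor, where a tube's foot stands, 4 mm and mouth 56 mm above the origin. Hub 30 mm in radius, its nut ends 57 mm up. All full at the start.
- centrifuge: white round bench centrifuge with open bowl, fixed: drum 252 mm across, its rim 100 mm above the desk, 45 mm above the rotor's origin; low console on its front. Origin under its centre, on the rotor's axis.
- rack: aluminium tube rack, 44 x 150 x 48 mm, on the desk left of the centrifuge, empty at the start, fixed. Origin under its centre. Three round holes in its top plate, 21 mm wide with 3 mm chamfers, at -45, 0 and 45 mm along its y axis; upper face of that plate 48 mm up, the floor on which a tube's foot stands 6 mm up.
- bottle_mid (a point): centre of the white sample bottle with black cap, about 52 mm across and 87 mm high, that stands on the desk behind, between centrifuge and rack; a bystander. The point is half-way up (43.5 mm above the desk).
Not all that is in view belongs to the job. What is shaped like the part that bears tall_b_mid but blue is not meant. Leave any green look-alike of the part that bears short_b_mid alone.

How it is judged:
By the outcome, as a careful person would: the job done as asked, in the order asked, and still so for the second after the job is handed in, with the robot touching nothing.
It also fails if it takes over 90 s, if anything falls off the work surface, if the arm or the gripper's body presses on something with over 40 N, if the wrist force passes 120 N, or if a joint passes its speed limit or range.

## Robot

A 7-joint arm with a two-finger parallel gripper is mounted at the origin on a cart in front of the work surface, level with it; the furniture and walls round the work are solid. World frame = base frame: x ahead of the robot, y to its left, z up, the work surface at z = 0. Lengths are in mm, angles in rad, forces in N, time in s.
With the tool pointing down it reaches from about 425 to 1025 mm from the base axis. Payload 9.4 kg.
Tool frame: the origin (TCP) lies at the very end of the fingers, on their centre line; the grasp point (between the pads) lies 19 mm behind it (ctrl.grip_point_offset is the z of the grasp point in the tool frame, in mm); z points along the fingers, y is the line along which they close (so a half turn about z gives the same grasp; the last joint's range is limited). The gripper opens to 85 mm and grips with 20 to 120 N. Pads are 22 mm wide; open, the fingers measure 114 mm over their backs; the gripper's body (76 mm by 85 mm) begins 54 mm behind the grasp point. The pads swing forward as they close: fully open they stand 13 mm farther back than shut.
Start: joints at [1.272, 0.599, -0.003, 1.599, 0.002, 0.943, -0.08], TCP at [159.48, -707.241, 231.275] pointing down, gripper open.
Joint ranges: [-2.57, 2.57], [-0.35, 1.97], [-1.29, 1.29], [0.11, 2.56], [-1.05, 4.19], [0.11, 1.86], [-2.63, 2.63]. Speed limits (rad/s): [2.22, 2.22, 3.01, 3.01, 3.14, 3.14, 3.14].

## Interface

Orientations are given as a unit quaternion [x, y, z, w].
In Python, from workcell import ctrl, jaws, kinematics, readout, imaging, order, spotter gives the robot as it stands. Calls block until the motion is done:
- ctrl.move_pose(position, orientation): joint-space move of the TCP to a pose.
- ctrl.servo_line(position, rot=None, feed=150): straight line of the TCP; rot=None keeps the orientation; feed is the mean speed in mm/s.
- ctrl.move_joints(angles): joint-space move.
- jaws.grip(opening, squeeze=None): opening from 0.0 (shut) to 1.0 (fully open); squeeze is the grip in N (None keeps the last); returns when the fingers have stopped.
- ctrl.sleep(seconds).
- kinematics.inverse_kinematics(position, orientation): joint angles nearest the present ones, or None.
- readout.get_obs(): the state.
- imaging.snapshot(name): name is "scene" or "top" or "wrist"; returns a dict with "img" (400x640x3 uint8, red, green, blue), "K" (3x3 intrinsics, pixels), "R" (3x3) and "t" (3): a world point X has camera coordinates R X + t. Camera axes: x right, y down, z forward; pixel columns grow to the right and rows downward; lengths in mm; the calibration is good to about 2 mm. The wrist camera is an equidistant fisheye: a pixel r from the principal point sees the ray r / f radians off the axis. A picture is of the moment at which its call begins. There is no depth.
A pose or a line that the arm cannot do raises ctrl.PlanningError and nothing moves.
- order.finish_job(): hands the job in; it is judged then, once.
Trained networks look in the newest picture that a camera, given by its name, has taken for a name from the list of things; names that differ only in an ending like _2 or _b are one class to them, and where a whole thing is asked for, a point or a joint stands for the part that bears it (a point fixed in the world has none). Each returns a list of dicts, best first, with "conf" (0 to 1); they miss things now and then, are a little off and sometimes report something else, mostly with a low value. They report only what shows in the picture. A call takes as long as a camera call. They do not tell look-alikes from the thing itself.
- spotter.search_frame(label, camera): "centre" ([x, y, z] in mm, in world coordinates, good to about 4 mm: the middle of the surface that is visible of it).
- spotter.masks_of(label, camera): "region" (400x640 bool, what is visible of it).
- spotter.tip_of(label, camera): "centre" ([x, y, z] in mm, in world coordinates, good to about 4 mm: a listed point, or the origin of a listed thing).
The state is a dict: "t": time; "joint_positions": joint angles; "joint_velocities": joint speeds; "joint_torque": joint torques, N m; "tcp_pos": TCP position; "orientation": TCP orientation; "force": force on the tool from outside, world axes, zero at the start; "ft_torque": the same for the moment, N m; "grip_width": opening from 0.0 (shut) to 1.0 (fully open); "grip_force": force on a finger pad.
Only numpy, scipy, OpenCV 4.12 (cv2) and the standard library are available. Lean on these libraries where they do the work, as an engineer would, in place of code of your own. Each camera call takes 0.05 s, during which the arm holds its last target. There are 200 camera calls.

## Working session

There is one attempt and no reset: what is moved stays moved. The work goes in short steps, each a Python script; the robot and the scene stay as the last script left them, time stands still between calls to the robot, and variables do not carry over. Pictures are saved under pics/ and viewed, at most 14 in all, crops included, and the job is handed in when it is done.

```bash
ls; mkdir -p pics
python3 - <<'E'
from workcell import ctrl, jaws, kinematics, readout, imaging, order, spotter
import cv2,numpy as np
for c in ["top","scene"]:
    s=imaging.snapshot(c); cv2.imwrite(f"pics/{c}0.png",s["img"][:,:,::-1]); print(c,s["K"].tolist(),s["R"].tolist(),s["t"].tolist())
    for l in ["tall_a_mid","mid_a_mid","short_a_mid","rotor","centrifuge","rack","bottle_mid"]:
        print(l,[(np.round(d["centre"]).tolist(),round(d["conf"],2)) for d in spotter.tip_of(l,c)])
print(readout.get_obs())
E
```

```text
pics
top [[468.39033612530085, 0.0, 321.107311345803], [0.0, 468.39033612530085, 198.04737574022394], [0.0, 0.0, 1.0]] [[-0.015882958249489834, -0.999869612356514, -0.00291374729163331], [-0.9802278202773265, 0.01614564989043834, -0.19721241934517417], [0.19723374962618948, -0.000276180466223595, -0.9803564513648818]] [114.07153496998116, 594.8971511219695, 1031.9872676034677]
tall_a_mid [([469.0, 20.0, 113.0], 0.45)]
mid_a_mid [([548.0, -79.0, 110.0], 0.67)]
short_a_mid [([442.0, -41.0, 97.0], 0.81)]
rotor [([508.0, -30.0, 56.0], 0.96), ([513.0, -30.0, 2.0], 0.37)]
centrifuge [([514.0, -30.0, 1.0], 0.58)]
rack [([509.0, 314.0, -1.0], 0.73)]
bottle_mid [([688.0, 166.0, 43.0], 0.83)]
scene [[469.9506238551418, 0.0, 322.1543670449442], [0.0, 469.9506238551418, 199.37218141664516], [0.0, 0.0, 1.0]] [[0.782990082305612, -0.6216931525726704, 0.02059502501345726], [-0.4058958340438478, -0.5357331239832063, -0.7404313552065739], [0.4713545405710014, 0.5713909728998601, -0.6718163835242865]] [-371.0825236051204, 370.37325959255895, 667.8795809155177]
tall_a_mid [([472.0, 25.0, 113.0], 0.69),
[... 463 characters left out ...]
232686,  0.59925573, -0.00248654,  1.5994135 ,  0.00178661,
        0.94288113, -0.07981289]), 'joint_velocities': array([-0.00194252,  0.00022058, -0.00013804,  0.00271632, -0.00036595,
       -0.00021993, -0.00203744]), 'joint_torque': array([ 8.25992520e-04, -7.76115918e+01,  1.56357475e+00, -2.58365715e+01,
        1.24060348e-02,  2.08450248e-03,  2.07684246e-05]), 'tcp_pos': array([ 159.45651557, -707.2472642 ,  231.3020889 ]), 'orientation': array([ 9.93859144e-01,  1.10652617e-01, -1.70882970e-05,  2.59294925e-05]), 'force': array([ 0.16798412,  0.15330507, -0.59634992]), 'ft_torque': array([-0.01801278,  0.00450454,  0.07172042]), 'grip_force': 0.0, 'grip_width': 0.9966575424689058}
```

View pics/top0.png

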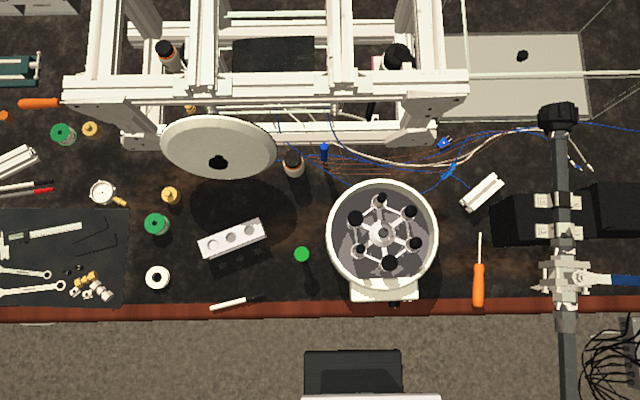

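View pics/scene0.png

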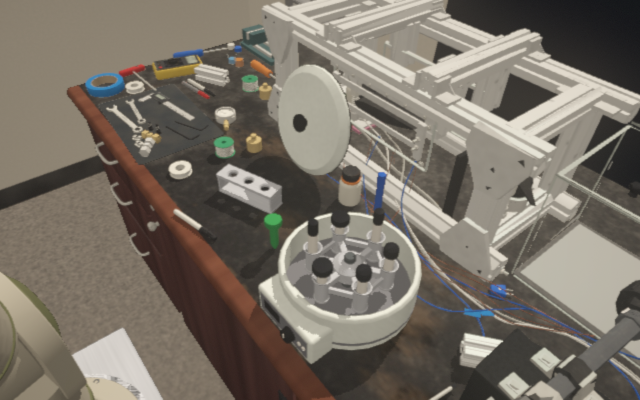

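The tip finder gave one hit per kind. The candidates for the tubes are six black-capped white tubes in the bowl, a green flat-capped look-alike (top 302,254) and a blue slim look-alike (top 323,152). Only the black-capped ones in the rotor count. I'll check them in a close crop.

Run:
```python
import cv2,numpy as np
a=cv2.imread("pics/top0.png")[175:305,315:450]; b=cv2.imread("pics/scene0.png")[195:325,260:425]
a=cv2.resize(a,None,fx=3,fy=3,interpolation=cv2.INTER_CUBIC);b=cv2.resize(b,None,fx=2.4,fy=3,interpolation=cv2.INTER_CUBIC)
cv2.imwrite("pics/crop0.png",np.hstack([a,b])[:,:800])
```

```text
(no output)
```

View pics/crop0.png

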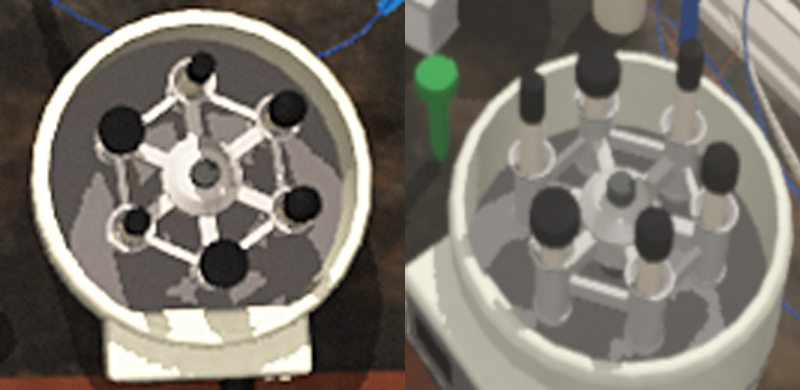

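The crop shows six black-capped tubes in the rotor. Clockwise in top-image pixels: P0 tall (382,198), P1 mid (411,211), P2 mid (415,244), P3 short (389,262), P4 tall (360,249), P5 short (355,218). The opposite pairs are T-S, M-T and M-S. Keeping T0, M1 and S5, a 3-cycle is enough: S3→rack, T4→3, M2→4, S→2. Next I'll fit the rotor, and check the rack yaw and the overhead obstacles.

```bash
cat > geo.py <<'E'
import numpy as np
def ray(s,u,v):
    R,t,K=s["R"],s["t"],s["K"]; d=R.T@np.linalg.solve(K,[u,v,1.]); return -R.T@t,d
def onplane(s,u,v,z):
    c,d=ray(s,u,v); return c+d*(z-c[2])/d[2]
def tri(sa,pa,sb,pb):
    A=np.zeros((3,3));b=np.zeros(3)
    for c,d in (ray(sa,*pa),ray(sb,*pb)):
        d=d/np.linalg.norm(d);P=np.eye(3)-np.outer(d,d);A+=P;b+=P@c
    return np.linalg.solve(A,b)
E
python3 - <<'E'
from workcell import *
from workcell import imaging,spotter,readout
import numpy as np,cv2
from scipy.optimize import least_squares
from geo import *
T=imaging.snapshot("top");S=imaging.snapshot("scene")
print("disc",tri(T,(218,162),S,(300,122)),"pole knob",tri(T,(560,115),S,(632,297)),"block",tri(T,(543,201),S,(548,355)))
print("green",onplane(T,302,254,80),"blue",onplane(T,323,148,110))
px=[(382,198),(411,211),(415,244),(389,262),(360,249),(355,218)];z=[175,159,159,143,175,143]
# dark blobs, cap centre approx mid cap
g=T["img"].max(2)<62
P=[]
for (u,v),zz,h in zip(px,z,[28,22,22,14,28,14]):
    m=np.zeros_like(g);m[v-11:v+12,u-11:u+12]=g[v-11:v+12,u-11:u+12]
    n,l,st,ce=cv2.connectedComponentsWithStats(m.astype(np.uint8));k=1+np.argmax(st[1:,4])
    p=onplane(T,*ce[k],zz-h/2*.7);P.append(p[:2]);print(ce[k],st[k,4],p.round(1))
P=np.array(P)
f=lambda q:(P-q[:2]-68*np.c_[np.cos(q[2]-np.arange(6)*np.pi/3),np.sin(q[2]-np.arange(6)*np.pi/3)]).ravel()
r=least_squares(f,[510,-32,0.1]);print(r.x,f(r.x).reshape(-1,2).round(1))
for c,s in(("top",T),("scene",S)):
    m=[d for d in spotter.masks_of("rack",c)][0];M=m["region"]
    print(c,m["conf"],cv2.minAreaRect(np.argwhere(M)[:,::-1].astype(np.float32)))
for uv in[(207,249),(230,239.5),(253,230)]:print(onplane(T,*uv,48).round(1))
E
python3 - <<'E'
import cv2,numpy as np
a=cv2.imread("pics/top0.png")[205:275,185:280];cv2.imwrite("pics/rack0.png",cv2.resize(a,None,fx=6,fy=6,interpolation=cv2.INTER_CUBIC))
E
```

```text
disc [666.27378489 329.50035204 136.27915259] pole knob [ 729.07382969 -388.03882364  200.20648022] block [ 559.96021923 -355.1536059   177.34117092]
green [465.85789755 149.10428648  80.        ] blue [702.21634611  98.31668898 110.        ]
[381.58227848 196.92405063] 79 [575.7 -22.5 165.2]
[410.64341085 210.87596899] 129 [547.4 -84.6 151.3]
[415.25 242.6 ] 120 [480.  -90.6 151.3]
[389.27722772 262.48019802] 202 [440.5 -36.5 138.1]
[360.171875 248.34375 ] 64 [468.7  25.9 165.2]
[354.96875    217.76041667] 192 [536.6  32.7 138.1]
[ 5.08138430e+02 -2.92899150e+01  9.71003284e-02] [[-0.1  0.1]
 [-0.3 -0. ]
 [ 0.   0.6]
 [ 0.  -0.6]
 [ 0.1 -0.1]
 [ 0.3  0.1]]
top 0.94 ((232.191162109375, 239.51470947265625), (24.45340919494629, 68.0838623046875), 69.62356567382812)
scene 0.97 ((249.296875, 188.47740173339844), (68.93328857421875, 29.93439292907715), 23.051301956176758)
[483.5 369.5  48. ]
[504.6 316.9  48. ]
[525.8 263.9  48. ]
```

View pics/rack0.png

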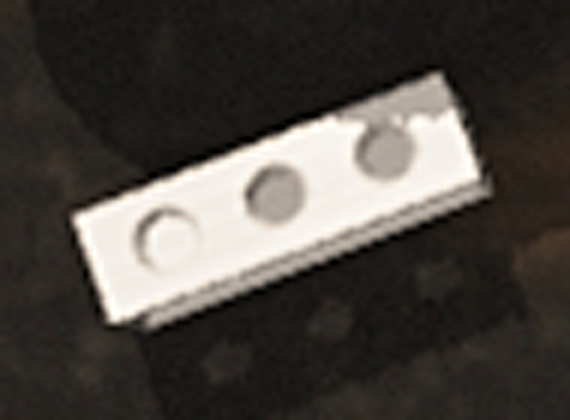

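The crop shows the rack holes at top pixels (213,245), (231,237) and (249,230). I'll rise over the pole on the right, go above the rotor and take a closer look with the wrist camera.

```bash
cat >> geo.py <<'E'
def fray(s,u,v):
    K=s["K"];x,y=(u-K[0,2])/K[0,0],(v-K[1,2])/K[1,1];r=np.hypot(x,y)
    d=np.array([x/r*np.sin(r),y/r*np.sin(r),np.cos(r)]) if r>0 else np.array([0,0,1.])
    return -s["R"].T@s["t"], s["R"].T@d
def fplane(s,u,v,z):
    c,d=fray(s,u,v); return c+d*(z-c[2])/d[2]
def fproj(s,X):
    p=s["R"]@np.asarray(X,float)+s["t"];th=np.arctan2(np.hypot(p[0],p[1]),p[2]);h=np.hypot(p[0],p[1]);K=s["K"]
    return np.array([K[0,2]+K[0,0]*th*p[0]/h,K[1,2]+K[1,1]*th*p[1]/h])
E
python3 - <<'E'
from workcell import ctrl,readout,imaging,kinematics,spotter
from geo import *
import cv2
psi=np.radians(5.6);q=[np.cos(psi/2),np.sin(psi/2),0,0]
p=readout.get_obs()["tcp_pos"]
ctrl.servo_line([p[0],p[1],420],feed=200)
for s in(1,-1):
    print(kinematics.inverse_kinematics([509,-31,380],[np.cos(psi/2+(s<0)*np.pi/2),np.sin(psi/2+(s<0)*np.pi/2),0,0]))
ctrl.move_pose([500,-31,380],q)
o=readout.get_obs();print(o["t"],o["tcp_pos"],o["joint_positions"])
W=imaging.snapshot("wrist");cv2.imwrite("pics/w1.png",W["img"][:,:,::-1]);print(W["K"].tolist(),(-W["R"].T@W["t"]).tolist(),W["R"].tolist())
np.save("w1.npy",W,allow_pickle=True)
for l in["tall_a_mid","mid_a_mid","short_a_mid","rotor","rack"]:print(l,[(np.round(d["centre"],1).tolist(),round(d["conf"],2)) for d in spotter.tip_of(l,"wrist")])
E
```

```text
[ 0.41191408  0.22666946 -0.56786228  1.86232762  0.13667311  1.09107174
 -1.68071189]
[ 0.74595089  0.32357692 -1.0361581   1.84642343  0.30526367  1.1440382
  1.27228481]
4.7667 [500.15283795 -31.76330343 379.94100203] [ 0.42236448  0.21398592 -0.57286206  1.87853574  0.13054833  1.0860493
 -1.67538454]
[[309.70691628693146, 0.0, 321.0764146455942], [0.0, 309.70691628693146, 198.6986536144142], [0.0, 0.0, 1.0]] [578.7644433203485, -24.338572870499497, 522.0552119810584] [[0.09607392369610754, -0.9953741817338468, -0.00019880471005418964], [-0.9480132755522985, -0.09156350164629343, 0.30477361195299396], [-0.30338198786717613, -0.029092327234985296, -0.9524248032962059]]
tall_a_mid [([469.2, 23.4, 121.3], 0.66)]
mid_a_mid [([549.1, -83.0, 109.6], 0.81), ([443.1, -34.7, 99.8], 0.58)]
short_a_mid [([440.4, -36.5, 100.4], 0.83)]
rotor [([507.8, -31.1, 51.4], 0.63)]
rack [([513.0, 314.3, -1.6], 0.81)]
```

View pics/w1.png

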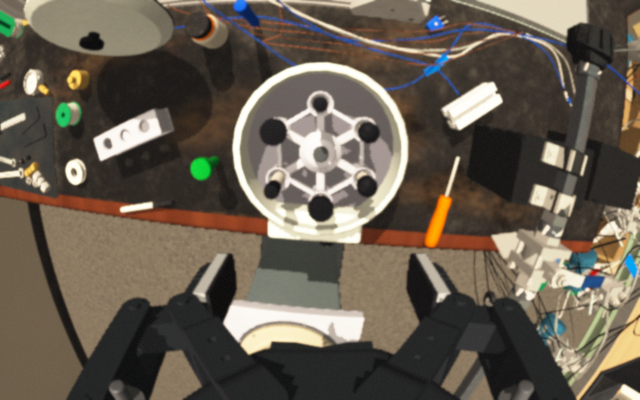

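The wrist view shows the same layout: caps at (319,103), (368,131), (367,186), (320,207), (272,187), (273,132), rack holes near (110,142), (130,135) and (152,128), and the disc lid at upper left. I'll fit the rotor and rack from this view and compare with the top camera.

Run:
```python
from geo import *
import cv2
from scipy.optimize import least_squares
W=np.load("w1.npy",allow_pickle=True).item();img=W["img"]
px=[(319,102),(368,131),(367,186),(320,207),(272,187),(273,132)];z=[175,159,159,143,175,143];hs=[28,22,22,14,28,14]
g=(img.max(2)<62)
P=[]
for (u,v),zz,h in zip(px,z,hs):
    m=np.zeros_like(g);m[v-14:v+15,u-14:u+15]=g[v-14:v+15,u-14:u+15]
    n,l,st,ce=cv2.connectedComponentsWithStats(m.astype(np.uint8));k=1+np.argmax(st[1:,4])
    P.append(fplane(W,*ce[k],zz-h*.35)[:2])
P=np.array(P)
f=lambda q:(P-q[:2]-68*np.c_[np.cos(q[2]-np.arange(6)*np.pi/3),np.sin(q[2]-np.arange(6)*np.pi/3)]).ravel()
r=least_squares(f,[510,-32,0.1]);print(r.x,f(r.x).reshape(-1,2).round(1))
T=None
a=img[95:170,85:185];cv2.imwrite("pics/rack1.png",cv2.resize(a,None,fx=7,fy=7,interpolation=cv2.INTER_CUBIC))
from workcell import imaging
T=imaging.snapshot("top")
print([onplane(T,u,v,48).round(1)[:2] for u,v in[(213,245),(230.8,237.3),(249.2,230)]])
```

```text
[ 5.10326394e+02 -2.94615771e+01  9.87521209e-02] [[-0.6 -0.3]
 [-0.4  0.3]
 [ 0.1  1. ]
 [ 0.8 -0.2]
 [ 0.8 -0.9]
 [-0.6  0. ]]
[array([492.5, 355.9]), array([509.6, 315.1]), array([526. , 272.7])]
```

View pics/rack1.png

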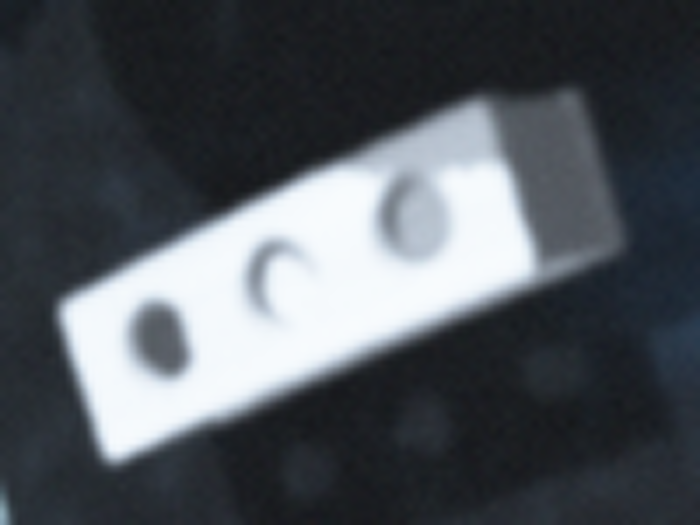

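```bash
cat > rob.py <<'E'
from workcell import ctrl,readout,imaging,kinematics,spotter,jaws,order
from geo import *
psi=np.radians(5.6);Q=[np.cos(psi/2),np.sin(psi/2),0,0]
C=np.array([509.3,-29.8]);A=.098
def cup(i): return C+68*np.array([np.cos(A-i*np.pi/3),np.sin(A-i*np.pi/3)])
OFF=dict(short=58,mid=69,tall=82); OPEN=dict(short=.68,mid=.58,tall=.5)
def st(tag):
    o=readout.get_obs();print(tag,round(o["t"],1),o["tcp_pos"].round(1),o["force"].round(1),round(o["grip_width"]*85,1),round(o["grip_force"],1))
def pick(kind,xy,foot,clear):
    z=foot+OFF[kind]; jaws.grip(OPEN[kind])
    ctrl.move_pose([*xy,z+70],Q); ctrl.servo_line([*xy,z],feed=100); st("at")
    jaws.grip(0.0,squeeze=45); st("grip")
    ctrl.servo_line([*xy,clear+OFF[kind]],feed=120); st("up")
def place(kind,xy,foot,clear,mouth):
    z=foot+OFF[kind]
    ctrl.servo_line([*xy,clear+OFF[kind]],feed=200)
    ctrl.servo_line([*xy,mouth+4+OFF[kind]],feed=120)
    ctrl.servo_line([*xy,z+1],feed=45); st("down")
def release(kind,xy,foot):
    z=foot+OFF[kind]
    jaws.grip(OPEN[kind]); ctrl.servo_line([*xy,z+75],feed=150); st("rel")
E
python3 - <<'E'
from rob import *
W=np.load("w1.npy",allow_pickle=True).item()
print([fplane(W,*p,48).round(1) for p in[(144,125.9),(125.4,135.1)]])
print([cup(i).round(1) for i in range(6)])
pick("short",cup(3),59,185)
import cv2
W=imaging.snapshot("wrist");cv2.imwrite("pics/w2.png",W["img"][:,:,::-1])
E
```

```text
[array([528.3, 273.6,  48. ]), array([511.6, 315. ,  48. ])]
[array([577. , -23.1]), array([548.9, -85.1]), array([481.2, -91.7]), array([441.6, -36.5]), array([469.7,  25.5]), array([537.4,  32.1])]
at 7.2 [442.  -36.4 117.4] [-0.3 -0.2  0.4] 57.8 0.0
grip 7.5 [442.2 -36.5 117.6] [-0.6  1.   5. ] 31.6 44.0
up 8.7 [441.2 -36.5 242.4] [ 1.2  0.4 -0.5] 31.6 44.5
```

View pics/w2.png

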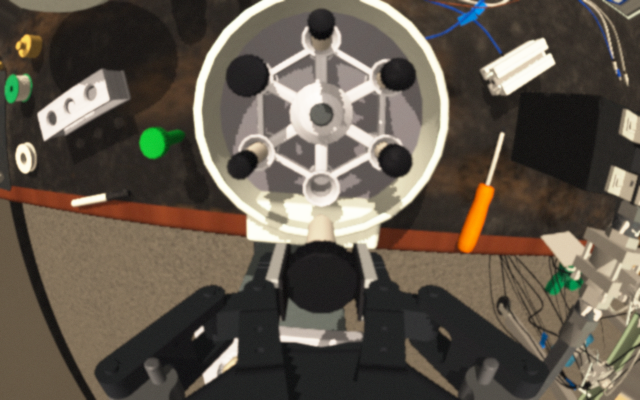

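The short tube hangs straight in the pads (cap at 322,278), with empty cup 3 at (321,187). Now I'll park it in the near rack hole.

Run:
```python
from rob import *
import cv2
W=imaging.snapshot("wrist");print("cup3 mouth",fplane(W,321,187,111).round(1),"hub",fplane(W,321.5,114.5,112).round(1))
H=np.array([527.2,273.2])
place("short",H,6,185,48)
W=imaging.snapshot("wrist");cv2.imwrite("pics/w3.png",W["img"][:,:,::-1])
f=readout.get_obs()["force"]
if np.abs(f).max()<25: release("short",H,6)
W=imaging.snapshot("wrist");cv2.imwrite("pics/w4.png",np.vstack([cv2.imread("pics/w3.png")[100:],W["img"][100:,:,::-1]]))
```

```text
cup3 mouth [443.8 -36.2 111. ] hub [509.4 -30.2 112. ]
down 13.0 [527.3 273.3  65.2] [ 0.1 -0.1 -0.4] 31.3 44.5
rel 14.1 [527.1 272.8 138.6] [ 0.3 -0.1 -0. ] 57.7 0.0
```

View pics/w4.png

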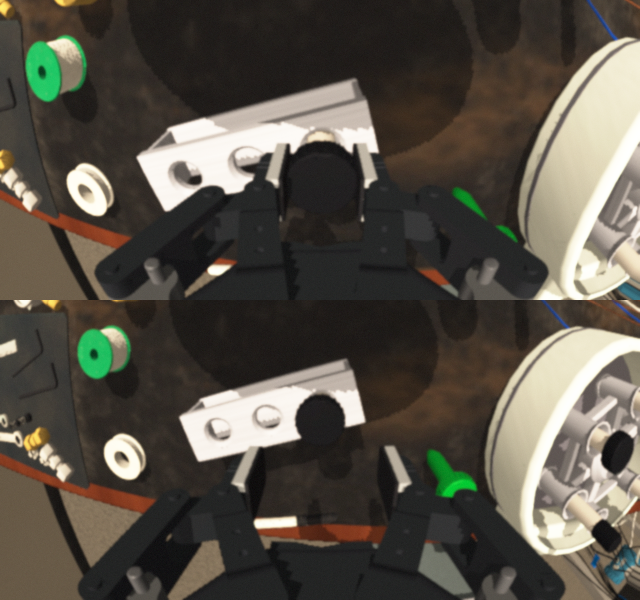

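The short tube now stands in the near rack hole: its cap is at (320,418) in the lower half, and no force was felt. Next, T4→3.

Run:
```python
from rob import *
import cv2
ctrl.servo_line([515,230,225],feed=250)
pick("tall",cup(4),59,187)
W=imaging.snapshot("wrist");cv2.imwrite("pics/w5.png",W["img"][:,:,::-1])
if readout.get_obs()["grip_width"]*85>10:
    place("tall",cup(3),59,187,111)
    if np.abs(readout.get_obs()["force"]).max()<25: release("tall",cup(3),59)
W=imaging.snapshot("wrist");cv2.imwrite("pics/w6.png",np.vstack([cv2.imread("pics/w5.png")[50:350],W["img"][50:350,:,::-1]]))
```

```text
at 16.7 [470.   25.9 141.3] [-1.   0.8 -0. ] 42.4 0.0
grip 17.0 [470.1  25.4 141.5] [-0.6  0.1  5.1] 15.8 43.7
up 18.2 [469.3  25.4 268.4] [-0.3  0.   0.3] 15.7 43.8
down 20.9 [441.8 -36.4 142.2] [-0.7 -0.2 -1.4] 15.7 43.8
rel 21.9 [441.4 -36.7 215.6] [-0.2  0.2  0.7] 42.4 0.0
```

View pics/w6.png

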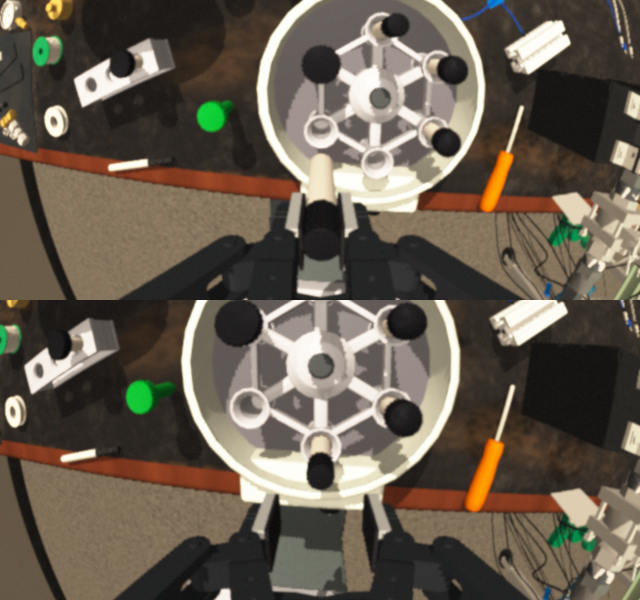

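The tall tube now stands in cup 3 at (320,470), and cup 4 is empty at (250,408). Next, M2→4, then the parked short tube →2.

Run:
```python
from rob import *
import cv2
def ok():
    o=readout.get_obs(); return np.abs(o["force"]).max()<25 and o["grip_width"]*85>10
ctrl.servo_line([460,-60,225],feed=250)
pick("mid",cup(2),59,190); assert ok()
place("mid",cup(4),59,190,111); assert ok()
release("mid",cup(4),59)
ctrl.servo_line([515,230,225],feed=250)
pick("short",np.array([527.2,273.2]),6,190); assert ok()
W=imaging.snapshot("wrist");cv2.imwrite("pics/w7.png",W["img"][:,:,::-1])
place("short",cup(2),59,190,111); assert ok()
release("short",cup(2),59)
p=readout.get_obs()["tcp_pos"];ctrl.servo_line([470,-31,330],feed=250)
W=imaging.snapshot("wrist");cv2.imwrite("pics/w8.png",np.vstack([cv2.imread("pics/w7.png")[50:350],W["img"][50:350,:,::-1]]))
S=imaging.snapshot("scene")["img"][195:325,260:425,::-1];cv2.imwrite("pics/s8.png",cv2.resize(S,None,fx=4,fy=4,interpolation=cv2.INTER_CUBIC))
st("end")
```

```text
at 23.6 [481.5 -91.5 128.5] [ 0.3 -0.4 -0.1] 49.3 0.0
grip 24.0 [481.8 -91.8 128.6] [-0.3 -0.1  7. ] 23.2 43.9
up 25.2 [480.8 -91.7 258.4] [-0.3  0.3  0.2] 23.3 44.0
down 28.1 [469.8  25.5 129.2] [-0.6 -0.8 -0.1] 23.3 44.1
rel 29.1 [469.4  25.1 202.6] [ 0.4 -0.4 -0.2] 48.9 0.0
at 31.7 [527.4 273.4  64.5] [-0.9 -0.9 -0.6] 58.0 0.0
grip 32.1 [527.7 273.4  64.7] [-0.3 -0.8  6.9] 31.6 44.1
up 33.8 [526.9 273.  247.3] [-0.2 -1.   0.2] 31.5 44.5
down 37.9 [481.3 -91.8 118.2] [ 0.  -0.  -0.9] 31.4 44.5
rel 39.0 [480.9 -91.9 191.6] [-1.  -0.3 -0.8] 57.9 0.0
end 39.8 [469.3 -31.8 328.2] [-0.2  0.3 -0.5] 57.7 0.0
```

View pics/w8.png

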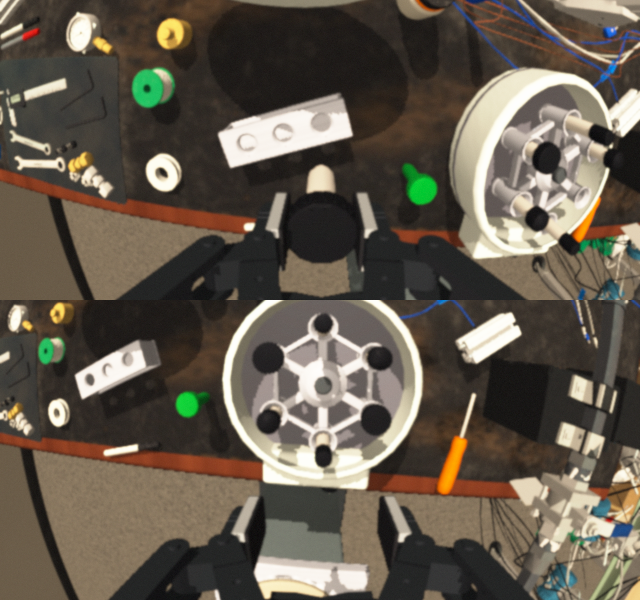

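View pics/s8.png

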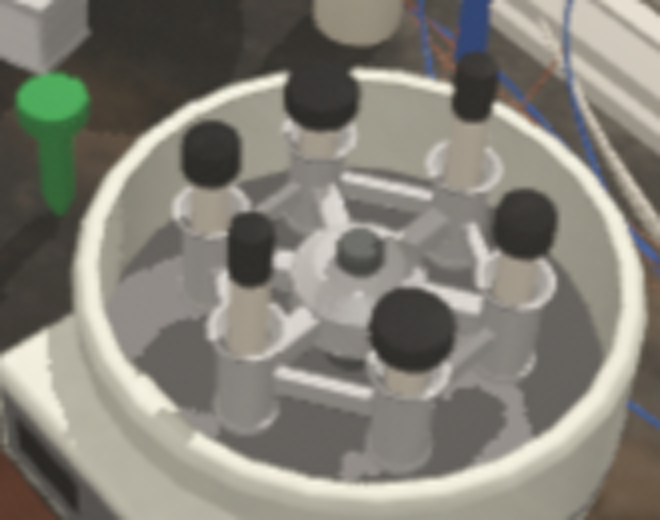

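In the scene view, tall (250,245) faces tall (473,88), mid (210,153) faces mid (525,222), and short (412,330) faces short (320,95). All six stand upright and seated, and the rack is empty.

```bash
python3 -c "
from workcell import order;print(order.finish_job())"
```

```text
the job is handed in; nothing more can be done
None
```

The rotor is balanced and the job is handed in at about 40 s of the 90 s: each tube stands opposite its twin, all six look upright and fully down in their cups, the rack is empty, and the arm never went near the bottle.

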